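# Run the fingertips along a row of hat pins

## Task

Check that the four ball-headed hat pins in the wooden block spring back upright: starting at the end of the row next to the round mirror, run your fingertips lightly along the balls so that each pin in turn is touched and visibly sways. Do not grip, pull up, press hard on or flatten any pin, and do not shift the block, the mirror, the dish or the ring cones. Finish with your hand clear and the pins standing still again.

Things in the scene. Friction and masses are not known exactly. Their poses are not given: they have to be found in the camera images.
- block: low wooden display block, loose, 1.2 kg: 64 mm wide (x), 290 mm long (y) and 30 mm high, with a darker end piece 70 x 12 x 36 mm at each end; four hat pins stand in a row along the middle of its top. Origin: centre of the underside, on the table. y runs along the row, x square to it
- mirror: small round table mirror: a disc of 104 mm diameter upright on a round brass foot of 80 mm diameter, 140 mm high in all, loose. Its foot stands 260 to 290 mm along the row from the middle of the block, beyond one of its two ends: this marks the end of the row to start from. Leave alone. Origin: centre of the foot's underside
- dish: white ceramic bowl, 84 mm wide at the rim, 35 mm high, loose, beyond the other end of the block, as far from it as the mirror. Leave alone. Origin: centre of the underside
- cone_a: black ring cone wearing a ring, foot 42 mm wide, 76 mm high, loose, on the table on the block's -x side, 75 to 90 mm from the line of the row. Leave alone. Origin: centre of the underside
- cone_b: like cone_a but 64 mm high. Leave alone. Origin: centre of the underside
- pin1: hat pin standing upright at y = +99 mm in the block's frame: a thin steel stem with a glass ball of 24 mm diameter, its centre 78 mm above the pin's foot (108 mm above the table, top of the ball 120 mm). A soft spring at the foot lets it tilt every way (0.12 N m per rad: about 1.5 N at the ball per rad) and rights it within 1 to 2 s. Origin: its foot, 30 mm above the table; z runs up the stem
- pin2: hat pin standing upright at y = +33 mm in the block's frame: a thin steel stem with a glass ball of 24 mm diameter, its centre 78 mm above the pin's foot (108 mm above the table, top of the ball 120 mm). A soft spring at the foot lets it tilt every way (0.12 N m per rad: about 1.5 N at the ball per rad) and rights it within 1 to 2 s. Origin: its foot, 30 mm above the table; z runs up the stem
- pin3: hat pin standing upright at y = -33 mm in the block's frame: a thin steel stem with a glass ball of 24 mm diameter, its centre 78 mm above the pin's foot (108 mm above the table, top of the ball 120 mm). A soft spring at the foot lets it tilt every way (0.12 N m per rad: about 1.5 N at the ball per rad) and rights it within 1 to 2 s. Origin: its foot, 30 mm above the table; z runs up the stem
- pin4: hat pin standing upright at y = -99 mm in the block's frame: a thin steel stem with a glass ball of 24 mm diameter, its centre 78 mm above the pin's foot (108 mm above the table, top of the ball 120 mm). A soft spring at the foot lets it tilt every way (0.12 N m per rad: about 1.5 N at the ball per rad) and rights it within 1 to 2 s. Origin: its foot, 30 mm above the table; z runs up the stem

How it is judged:
By the outcome, as a careful person would: the job done as asked, in the order asked, and still so for the second after the job is handed in, with the robot touching nothing.
It also fails if it takes over 42 s, if anything falls off the work surface, if the arm or the gripper's body presses on something with over 40 N, if the wrist force passes 120 N, or if a joint passes its speed limit or range.

## Robot

A 6-joint arm with a two-finger parallel gripper is mounted at the origin on the work surface. World frame = base frame: x ahead of the robot, y to its left, z up, the work surface at z = 0. Lengths are in mm, angles in degrees, forces in N, time in s.
With the tool pointing down it reaches from about 300 to 850 mm from the base axis. Payload 4.2 kg.
Tool frame: the origin (TCP) lies between the finger pads; the fingertips stand 25 mm ahead of it and the grasp point (between the pads) lies 6 mm ahead of it; x points along the fingers, y is the direction in which the jaws open and shut, and the axes are right-handed (so a half turn about x gives the same grasp; the last joint's range is limited). The gripper opens to 91 mm and grips with 3 to 60 N. Pads are 32 mm wide; open, the fingers measure 118 mm over their backs; the gripper's body (76 mm by 178 mm) begins 60 mm behind the grasp point.
Start: joints at [-66.119, 18.312, 89.639, -0, 72.044, -1.146], TCP at [243.253, -521.026, 238.976] pointing down, gripper open.
Joint ranges: [-177.97, 177.97], [-48.28, 115.42], [12.27, 149.76], [-77.06, 257.06], [2.81, 150.46], [-146.56, 146.56]. Speed limits (degrees/s): [147.25, 147.25, 180, 180, 180, 180].

## Interface

Orientations are given as [roll, pitch, yaw] about the fixed x, y, z axes, in that order (R = Rz(yaw) Ry(pitch) Rx(roll)).
In Python, from workcell import env gives the robot as it stands.
- The arm moves only by the tool jog_arm, never from a script. Its argument "plan" is one flat list of numbers, 4 for each row, row after row: the shift along the tool's x, y, z in cm, then the turn about the tool's x in units of 6 degrees (1.0 is 6 degrees). In form: [tx, ty, tz, turn, tx, ty, tz, turn, ...]. A call has 1 to 12 rows; each row shifts and turns the commanded pose from where the row before left it, along the tool's axes as they then stand; what a row does not reach is not made up. A row lasts 1/12 s, in which the tool goes at most 41.7 mm and 7.16 degrees, less where a joint would pass 70% of its speed; a pose out of reach is approached as far as the arm can. A call with a gripper value outside its range is refused whole. "claw" is the finger opening in cm, from 0 to 9.12, set as the call begins (left out, the last holds). The fingers move at their own pace and stop on an object; "newtons" is the grip in N (left out, the last holds). Time passes only in rows, so rows that do not move let the fingers close. It gives the time, the measured TCP pose, the force and the opening at its end, in the units of the state.
- env.state(): the state, without advancing time (a new reading comes with each control period).
- env.grab_frame(name): name is "side" or "top" or "wrist"; returns the picture (480x640x3 uint8, red, green, blue); there is no depth.
- env.calibration(name): a dict with "vertical_fov" (degrees; the focal length in pixels is half the picture's height over the tangent of half this angle, whatever the lens; pixels are square), "cx", "cy" (the principal point, pixels), "origin" and "orientation" of the camera in the world; the wrist camera has in their place "T_tool_cam" (4x4, takes a point from camera to tool coordinates, whose origin is the TCP and whose axes are the tool frame's). Camera axes: x right, y down, z forward; pixel columns grow to the right and rows downward; lengths in mm; the calibration is good to about 2 mm. A picture is of the moment at which its call begins: read the wrist's pose just before it. calibration takes no time and is no camera call.
- env.job_done(): hands the job in, once; it reports no verdict.
The state is a dict: "time_s": time; "qpos": joint angles; "qvel": joint speeds; "effort": joint torques, N m; "ee_pos": TCP position; "ee_rot": TCP orientation; "force": force on the tool from outside, world axes, zero at the start; "torque": the same for the moment, N m; "gripper_width": finger opening in mm.
Only numpy, scipy, OpenCV 4.12 (cv2) and the standard library are available. Lean on these libraries where they do the work, as an engineer would, in place of code of your own. Each camera call takes 0.05 s, during which the arm holds its last target.

## Working session

There is one attempt and no reset: what is moved stays moved. The work goes in short steps, Python scripts to look and compute and a tool call to move; the robot and the scene stay as the last step left them, time stands still between calls to the robot, and variables do not carry over. Pictures are saved under pics/ and viewed, and the job is handed in when it is done.

Besides the shell and the picture viewer there is one more tool, called after "Call:" in YAML: its name, and indented under it one key for each argument. jog_arm: Moves the arm, as the interface text tells. Its arguments: {"type":"object","properties":{"plan":{"type":"array"},"claw":{"type":"number"},"newtons":{"type":"number"}},"required":["plan"]}

```bash
mkdir -p pics; python3 - <<'E'
from workcell import env
import cv2
s=env.state();print(s)
for n in("top","side","wrist"):
    print(n,env.calibration(n))
for n in("top","side"):
    cv2.imwrite(f"pics/{n}0.png",env.grab_frame(n)[:,:,::-1])
E
```

```text
{'time_s': 0.0, 'qpos': array([-6.61188359e+01,  1.83542513e+01,  8.97061771e+01, -1.09498744e-04,
        7.20425985e+01, -1.14529879e+00]), 'qvel': array([-0.10116299, -0.04378807,  0.0321853 , -0.03578705, -0.02514006,
       -0.01128271]), 'effort': array([-1.42200974e-03, -4.12458730e+01, -2.31979823e+01,  7.24136573e-02,
        4.54683148e-02, -1.04489952e-04]), 'ee_pos': array([ 243.07017767, -520.6014114 ,  238.09561422]), 'ee_rot': array([-91.08740416,  89.89697302, 113.93909257]), 'force': array([-0.55052275, -0.66776616, -0.24066285]), 'torque': array([0.07225509, 0.03589125, 0.01045751]), 'gripper_width': 90.7707056148207}
top {'vertical_fov': 50.385737963250264, 'cx': 321.91323669607215, 'cy': 243.58324276433385, 'origin': array([ 513.80493822,   25.9714683 , 1088.30795097]), 'orientation': array([-1.76980373e+02, -2.04613004e-02, -8.84762812e+01])}
side {'vertical_fov': 45.96767797390463, 'cx': 310.265746940927, 'cy': 251.3085779070815, 'origin': array([336.81639588, 653.83152613, 832.61241985]), 'orientation': array([-139.27468952,   -0.66940534, -159.2184958 ])}
wrist {'vertical_fov': 67.0439944366264, 'cx': 314.76009511873116, 'cy': 236.63696345911342, 'T_tool_cam': array([[ 1.04902138e-03, -2.37803994e-01,  9.71312596e-01,
        -1.45853284e+02],
       [ 9.99999380e-01, -1.12394206e-04, -1.10752041e-03,
        -3.87834251e-01],
       [ 3.72542685e-04,  9.71313156e-01,  2.37803729e-01,
        -6.74712674e+01],
       [ 0.00000000e+00,  0.00000000e+00,  0.00000000e+00,
         1.00000000e+00]])}
```

View pics/top0.png

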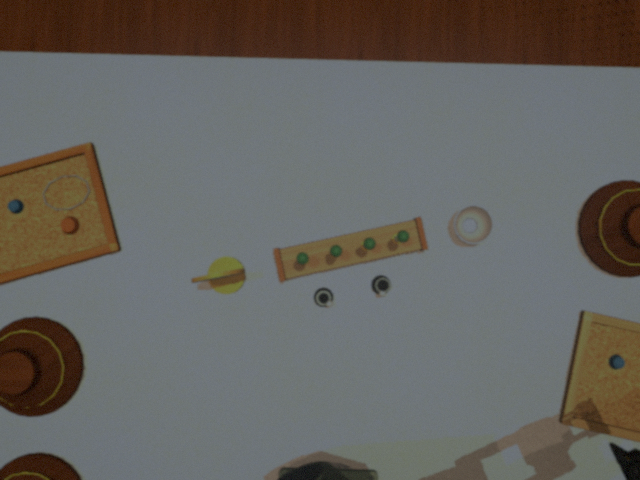

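View pics/side0.png

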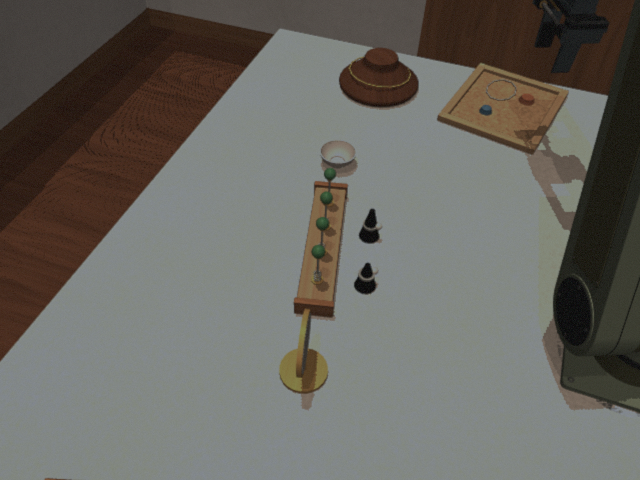

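```bash
python3 - <<'E'
import cv2
a=cv2.imread("pics/top0.png")[200:320,180:500]
cv2.imwrite("pics/topc.png",cv2.resize(a,(800,300),interpolation=cv2.INTER_CUBIC))
a=cv2.imread("pics/side0.png")[130:400,260:400]
cv2.imwrite("pics/sidec.png",cv2.resize(a,None,fx=2.2,fy=2.2,interpolation=cv2.INTER_CUBIC))
h=cv2.cvtColor(cv2.imread("pics/top0.png"),cv2.COLOR_BGR2HSV)
for n,f in(("top","pics/top0.png"),("side","pics/side0.png")):
    h=cv2.cvtColor(cv2.imread(f),cv2.COLOR_BGR2HSV)
    m=cv2.inRange(h,(45,90,30),(90,255,255))
    k=cv2.connectedComponentsWithStats(m)
    for st,c in zip(k[2],k[3]):
        if st[4]>20: print(n,st,c)
E
```

```text
top [     0      0    640    480 306973] [319.47829939 239.49448649]
top [398 231  10  10  48] [403.         235.66666667]
top [364 239  11   9  60] [368.9        243.08333333]
top [331 246  10  10  61] [335.62295082 250.29508197]
top [297 253  11  10  57] [302.05263158 257.64912281]
side [     0      0    640    480 306953] [319.49555469 239.51726486]
side [325 169  10   7  36] [329.47222222 171.61111111]
side [321 192  11  12  53] [326.16981132 196.69811321]
side [317 217  11  13  63] [322.46031746 222.52380952]
side [312 246  13  12  84] [317.97619048 251.04761905]
```

View pics/topc.png

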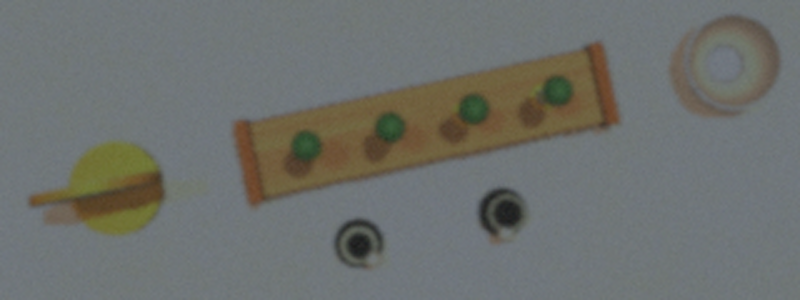

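View pics/sidec.png

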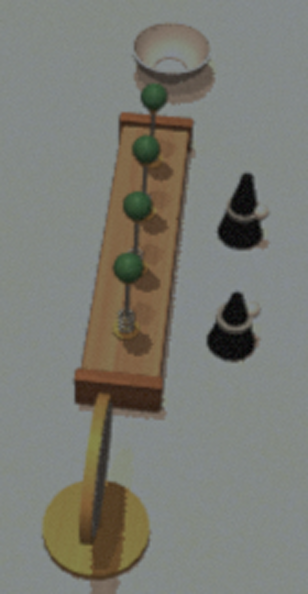

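```bash
cat >h.py <<'E'
import numpy as np
from scipy.spatial.transform import Rotation as R
from workcell import env
def ray(n,u,v):
    c=env.calibration(n);f=240/np.tan(np.radians(c["vertical_fov"]/2))
    M=R.from_euler("xyz",c["orientation"],degrees=True).as_matrix()
    return c["origin"],M@np.array([(u-c["cx"])/f,(v-c["cy"])/f,1])
def atz(n,u,v,z):
    o,d=ray(n,u,v);return (o+d*(z-o[2])/d[2])
def tri(p,q):
    o1,d1=ray("top",*p);o2,d2=ray("side",*q)
    s=np.linalg.lstsq(np.c_[d1,-d2],o2-o1,rcond=None)[0]
    a,b=o1+s[0]*d1,o2+s[1]*d2
    return (a+b)/2,np.linalg.norm(a-b)
def tool():
    s=env.state();return s["ee_pos"],R.from_euler("xyz",s["ee_rot"],degrees=True).as_matrix()
E
python3 - <<'E'
from h import *
np.set_printoptions(precision=1,suppress=True)
T=[(302.4,258.2),(336,250.7),(369.2,243.4),(402.9,235.9)]
S=[(318,251.3),(322.5,223),(326.2,197.5),(329.8,173.3)]
P=[]
for t,s in zip(T,S):
    a=atz("top",*t,108);b=atz("side",*s,108);P.append(a);print(a,b,*tri(t,s))
d=P[0]-P[3];print(np.linalg.norm(d),np.degrees(np.arctan2(-d[0],d[1])),sum(P)/4)
for n,(u,v,z) in dict(foot=(226.4,275.6,5),cA=(323.6,297.2,30),cB=(380.8,285.2,30)).items(): print(n,atz("top",u,v,z))
# block corners top at z36 (crop px)
for u,v in [(235,122),(255,205),(598,43),(617,124)]: print(atz("top",180+u/2.5,200+v/2.5,36))
p,M=tool();print(p);print(M)
print("T",env.state()["time_s"])
E
```

```text
[536.4  63.7 108. ] [538.1  62.8 108. ] [537.   63.9 109.5] 1.3385164872640622
[552.5  -0.4 108. ] [553.5  -2.  108. ] [552.7  -0.3 109.9] 0.5152574975025643
[568.3 -64.  108. ] [569.3 -65.4 108. ] [568.5 -63.7 109.8] 0.5838779119030773
[ 584.5 -128.5  108. ] [ 585.4 -130.7  108. ] [ 584.4 -128.1  110.5] 0.27946122051271793
198.15879915473474 14.0390049976639 [560.4 -32.3 108. ]
foot [497.6 227.6   5. ]
cA [458.8  20.6  30. ]
cB [486.7 -97.   30. ]
[555.9 125.7  36. ]
[488. 107.  36.]
[ 629.4 -172.9   36. ]
[ 562.6 -189.7   36. ]
[ 243.1 -520.7  238.2]
[[-0.   0.4 -0.9]
 [ 0.  -0.9 -0.4]
 [-1.  -0.  -0. ]]
T 0.1
```

Call:
jog_arm:
  plan: [0,-1.9,-2.22,0,0,-1.9,-2.22,0,0,-1.9,-2.22,0,0,-1.9,-2.22,0,0,-1.9,-2.22,0,0,-1.9,-2.22,0,0,-1.9,-2.22,0,0,-1.9,-2.22,0,0,-1.9,-2.22,0,0,-1.9,-2.22,0,0,-1.9,-2.22,0,0,-1.9,-2.22,0]
  claw: 0
  newtons: 10

```text
time_s: 1.1
ee_pos: [388.3, -200.3, 238.7]
ee_rot: [-46.2, 90.0, 158.9]
force: [-0.0, -0.3, -0.2]
gripper_width: 14.4
```

Call:
jog_arm:
  plan: [0,-1.9,-2.22,0,0,-1.9,-2.22,0,0,-1.9,-2.22,0,0,-1.9,-2.22,0,0,-1.9,-2.22,0,0,-1.9,-2.22,0,0,-1.9,-2.22,0,0,-1.9,-2.22,0,0,-1.9,-2.22,0,0,-1.9,-2.22,0,0,-1.9,-2.22,0,0,-1.9,-2.22,0]

```text
time_s: 2.1
ee_pos: [533.2, 119.0, 238.5]
ee_rot: [-2.5, 89.9, -157.5]
force: [-0.2, 0.6, 0.5]
gripper_width: 0.3
```

Call:
jog_arm:
  plan: [0,0,0,-1.15,0,0,0,-1.15,0,0,0,-1.15,0,0,0,-1.15,0,0,0,-1.15,0,0,0,-1.15,0,0,0,-1.15,0,0,0,-1.15]

```text
time_s: 2.77
ee_pos: [532.8, 117.5, 238.5]
ee_rot: [-64.9, 89.9, -164.3]
force: [0.2, 0.2, 0.0]
gripper_width: 0.5
```

Call:
jog_arm:
  plan: [0,0,0,-1.15,0,0,0,-1.15,0,0,0,-1.15,0,0,0,-1.15,0,0,0,-1.15,0,0,0,-1.15,0,0,0,-1.15,0,0,0,-1.15,0,0,0,0]

```text
time_s: 3.52
ee_pos: [532.8, 117.5, 238.5]
ee_rot: [-116.2, 89.9, -160.6]
force: [-0.3, 0.4, -0.0]
gripper_width: 0.6
```

```bash
python3 - <<'E'
from h import *
import cv2
np.set_printoptions(precision=3,suppress=True)
p,M=tool();print(p);print(M,env.state()["gripper_width"],env.state()["qpos"],env.state()["time_s"],env.state()["force"])
cv2.imwrite("pics/w1.png",env.grab_frame("wrist")[:,:,::-1])
cv2.imwrite("pics/s1.png",env.grab_frame("side")[:,:,::-1])
E
```

```text
[532.842 117.46  238.5  ]
[[-0.001  0.7    0.714]
 [-0.     0.714 -0.7  ]
 [-1.    -0.001 -0.   ]] 0.6454455261543948 [ 11.229  15.712  93.471  -0.009  70.874 -34.302] 3.5167 [-0.343  0.423 -0.022]
```

View pics/w1.png

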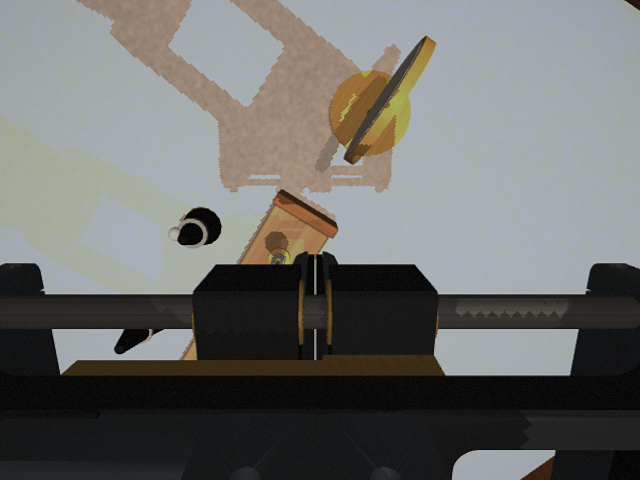

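View pics/s1.png

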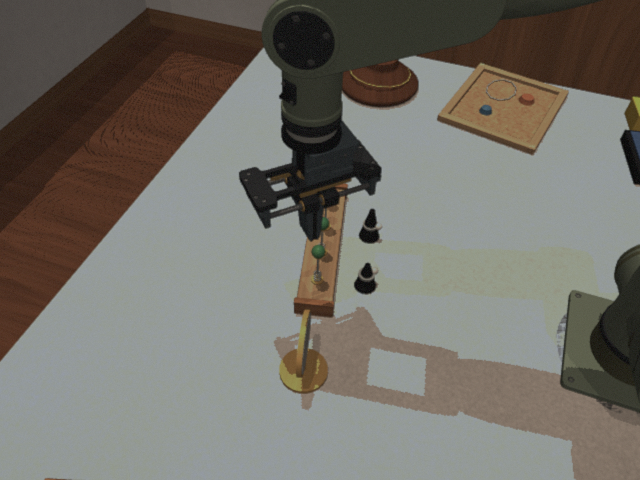

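```bash
python3 - <<'E'
import cv2,numpy as np
a=cv2.imread("pics/w1.png")[235:365,260:380]
a=np.clip(a.astype(float)*2.5,0,255).astype("uint8")
cv2.imwrite("pics/w1c.png",cv2.resize(a,None,fx=4.5,fy=4.5,interpolation=cv2.INTER_CUBIC))
a=cv2.imread("pics/s1.png")[160:260,220:400]
a=np.clip(a.astype(float)*2,0,255).astype("uint8")
cv2.imwrite("pics/s1c.png",cv2.resize(a,None,fx=4.4,fy=4.4,interpolation=cv2.INTER_CUBIC))
E
```

```text
(no output)
```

View pics/w1c.png

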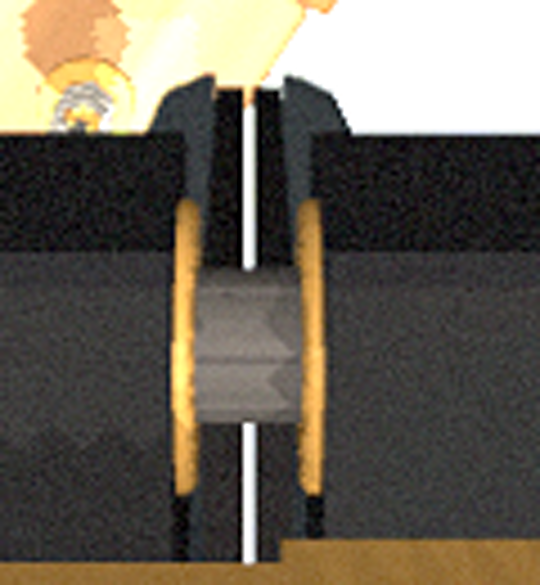

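View pics/s1c.png

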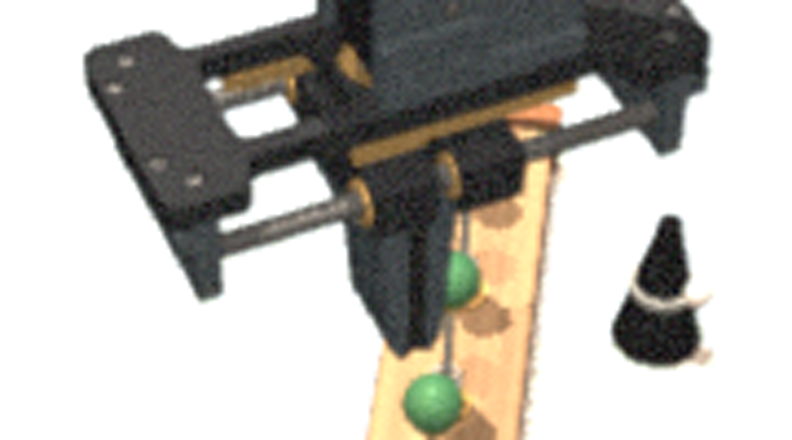

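Call:
jog_arm:
  plan: [0,0.66,0.4,0,1.28,0,0,0,1.28,0,0,0,1.28,0,0,0,1.28,0,0,0,1.28,0,0,0,1.28,0,0,0,1.28,0,0,0,1.28,0,0,0,1.28,0,0,0,1.28,0,0,0,0,0,0,0]

```text
time_s: 4.62
ee_pos: [539.6, 119.3, 108.5]
ee_rot: [-122.8, 89.7, -167.4]
force: [-0.2, 0.2, 0.3]
gripper_width: 0.7
```

```bash
cat >look.py <<'E'
import sys,cv2
from h import *
np.set_printoptions(precision=2,suppress=True)
def look(k):
    p,M=tool();s=env.state()
    d=p[:2]-[560.8,-32.8];print("block x,y",d@[.970,.2426],d@[-.2426,.970],"z",p[2],"F",s["force"],"t",s["time_s"])
    a=env.grab_frame("side")[:,:,::-1][130:390,240:410]
    b=env.grab_frame("wrist")[:,:,::-1]
    a=np.clip(a.astype(float)*1.7,0,255).astype("uint8")
    b=np.clip(b.astype(float)*1.7,0,255).astype("uint8")
    a=cv2.resize(a,(390,600),interpolation=cv2.INTER_CUBIC);b=cv2.resize(b,(400,300))
    o=np.zeros((600,790,3),"uint8");o[:,:390]=a;o[:300,390:]=b
    t=env.grab_frame("top")[:,:,::-1][190:310,250:430];t=np.clip(t.astype(float)*1.7,0,255).astype("uint8")
    t=cv2.resize(t,(400,267));o[310:577,390:]=t
    cv2.imwrite(f"pics/{k}.png",o)
look(sys.argv[1])
E
python3 look.py a1
```

```text
block x,y 16.28323349914607 152.6433784161921 z 108.45877471642092 F [-0.23  0.17  0.25] t 4.6167
```

View pics/a1.png

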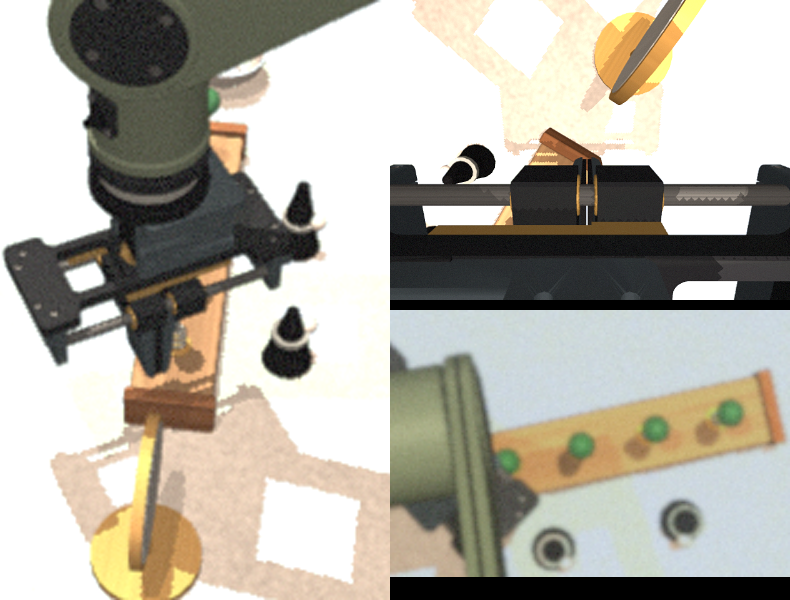

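Call:
jog_arm:
  plan: [0,-0.42,0.68,0,0,-0.42,0.68,0,0,-0.42,0.68,0,0,-0.42,0.68,0,0,-0.42,0.68,0,0,-0.42,0.68,0]

```text
time_s: 5.27
ee_pos: [552.3, 71.8, 111.1]
ee_rot: [34.4, 90.0, -10.2]
force: [-0.2, -0.4, -0.3]
gripper_width: 0.3
```

```bash
python3 look.py a2
```

```text
block x,y 17.093056499080763 103.48679778433461 z 111.13695945551034 F [-0.23 -0.43 -0.29] t 5.2667
```

View pics/a2.png

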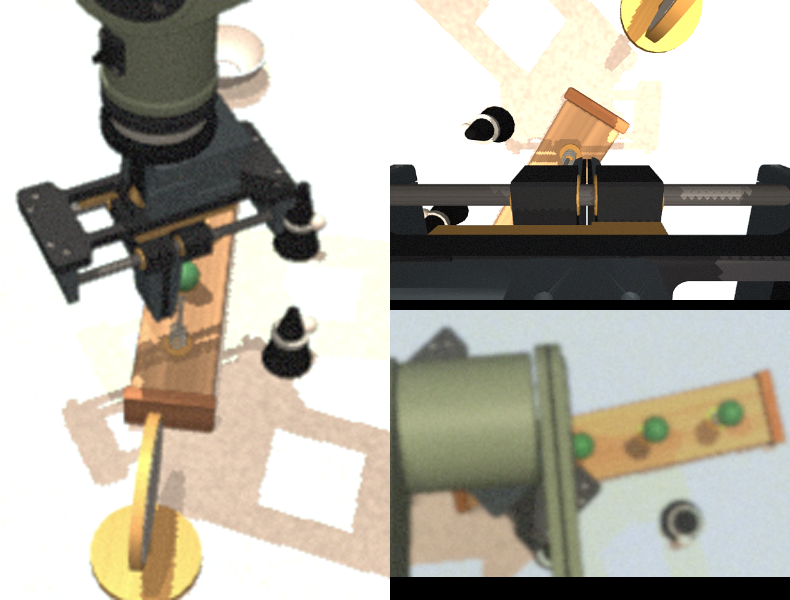

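Call:
jog_arm:
  plan: [0,-0.42,0.68,0]

```text
time_s: 5.5
ee_pos: [553.6, 65.6, 110.9]
ee_rot: [166.0, 90.0, 121.4]
force: [0.0, -0.0, 0.6]
gripper_width: 0.4
```

```bash
python3 look.py a3
```

```text
block x,y 16.94139091090471 97.22088087425472 z 110.88958958666605 F [ 0.03 -0.04  0.56] t 5.5
```

View pics/a3.png

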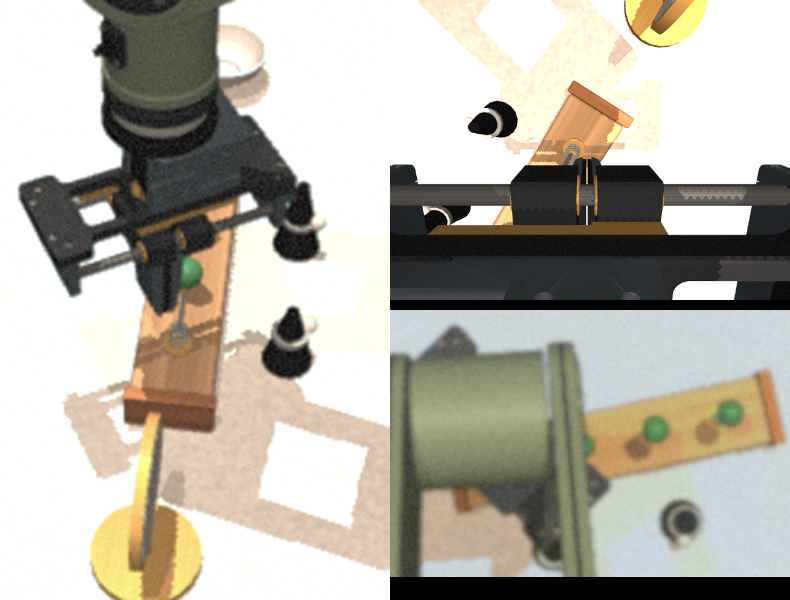

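Call:
jog_arm:
  plan: [0,-0.42,0.68,0]

```text
time_s: 5.73
ee_pos: [555.5, 58.1, 110.9]
ee_rot: [166.0, 90.0, 121.5]
force: [0.3, -0.5, -0.7]
gripper_width: 0.4
```

```bash
python3 look.py a4
```

```text
block x,y 16.941702206033852 89.43404204894064 z 110.91434960890304 F [ 0.32 -0.5  -0.69] t 5.7333
```

View pics/a4.png

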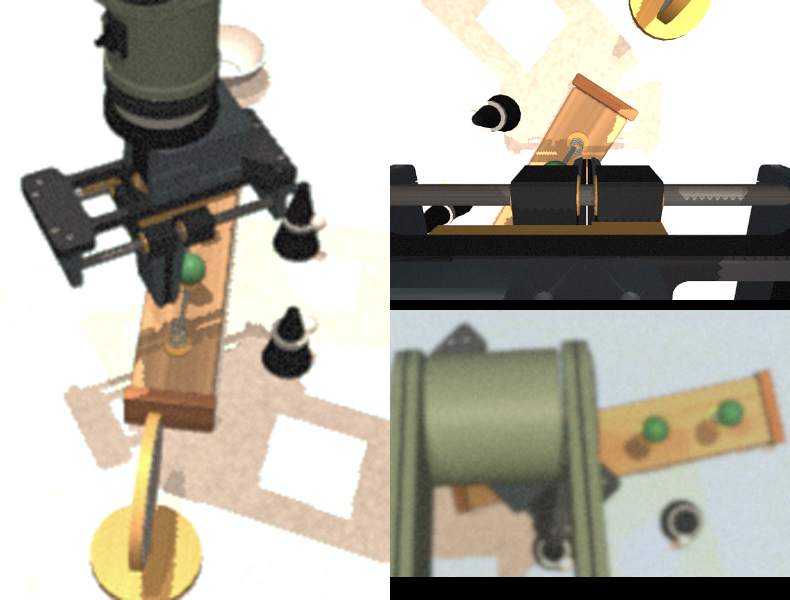

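Call:
jog_arm:
  plan: [0,-0.42,0.68,0,0,-0.42,0.68,0,0,-0.42,0.68,0]

```text
time_s: 6.13
ee_pos: [561.7, 33.3, 111.0]
ee_rot: [-12.7, 90.0, -57.3]
force: [-0.2, -0.0, -0.4]
gripper_width: 0.8
```

```bash
python3 look.py a5
```

```text
block x,y 16.89422433161377 63.94182683305836 z 110.9599947572436 F [-0.2  -0.01 -0.42] t 6.1333
```

View pics/a5.png

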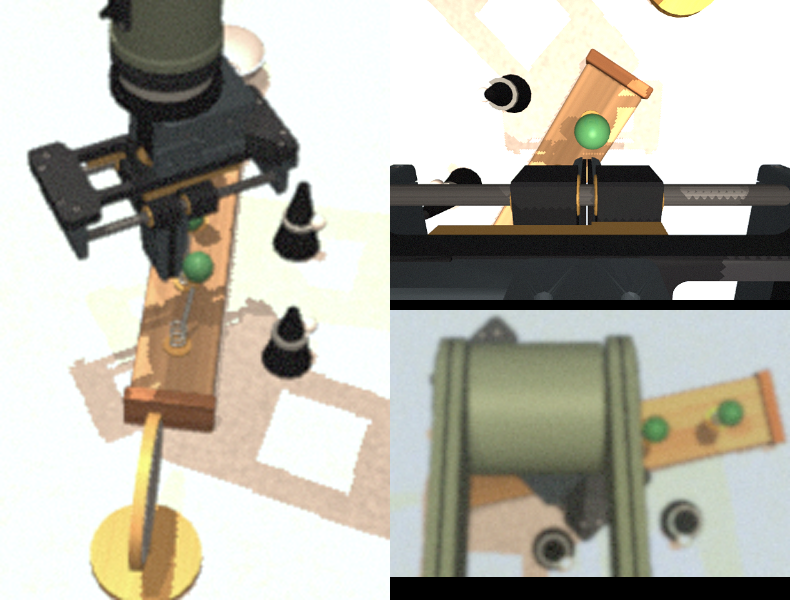

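Call:
jog_arm:
  plan: [0,-0.42,0.68,0,0,-0.42,0.68,0,0,-0.42,0.68,0,0,-0.42,0.68,0,0,-0.42,0.68,0,0,-0.42,0.68,0]

```text
time_s: 6.78
ee_pos: [573.1, -13.4, 110.9]
ee_rot: [31.5, 90.0, -13.1]
force: [-0.9, -0.5, -0.1]
gripper_width: 0.2
```

```bash
python3 look.py a6
```

```text
block x,y 16.601571284032083 15.791614577070867 z 110.93685632337625 F [-0.89 -0.53 -0.11] t 6.7833
```

View pics/a6.png

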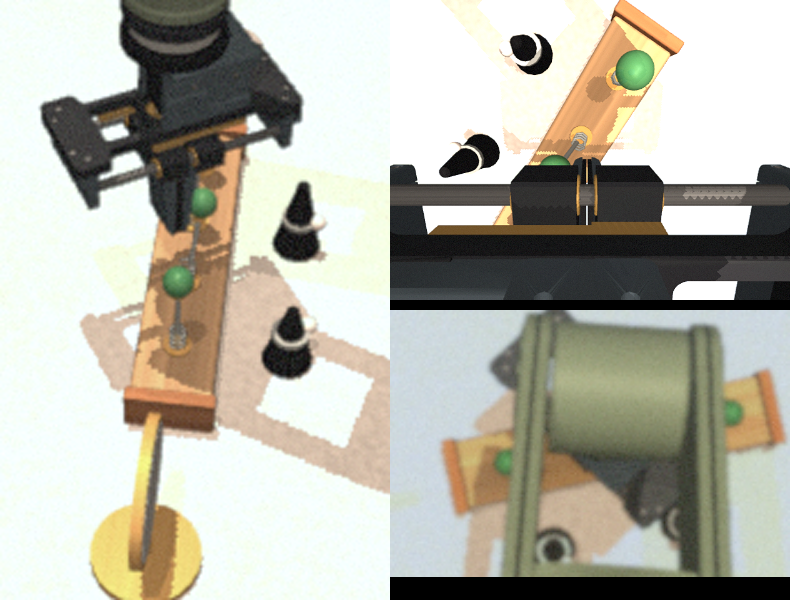

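Call:
jog_arm:
  plan: [0,-0.42,0.68,0,0,-0.42,0.68,0,0,-0.42,0.68,0,0,-0.42,0.68,0,0,-0.42,0.68,0,0,-0.42,0.68,0,0,-0.42,0.68,0,0,-0.42,0.68,0]

```text
time_s: 7.6
ee_pos: [588.2, -75.5, 110.9]
ee_rot: [24.0, 90.0, -20.6]
force: [-0.6, 0.9, -0.3]
gripper_width: 0.7
```

```bash
python3 look.py a7
```

```text
block x,y 16.20921185293438 -48.10179383310508 z 110.93456405909308 F [-0.63  0.89 -0.3 ] t 7.6
```

View pics/a7.png

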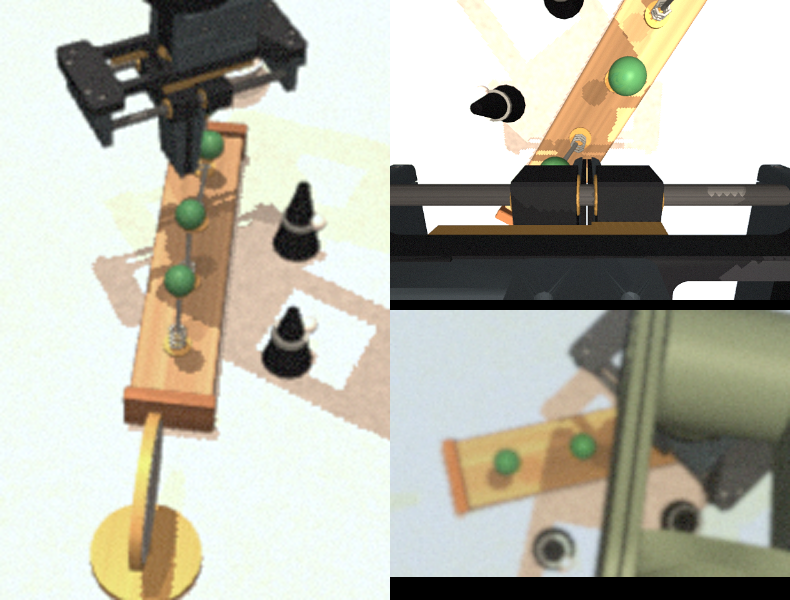

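Call:
jog_arm:
  plan: [0,-0.42,0.68,0,0,-0.42,0.68,0,0,-0.42,0.68,0,0,-0.42,0.68,0,0,-0.42,0.68,0,0,-0.42,0.68,0,0,-0.42,0.68,0,0,-0.42,0.68,0]

```text
time_s: 8.42
ee_pos: [603.4, -137.7, 110.9]
ee_rot: [20.2, 90.0, -24.4]
force: [0.5, 0.9, 0.4]
gripper_width: 0.4
```

```bash
python3 look.py a8
```

```text
block x,y 15.85390986761661 -112.03670596875617 z 110.92440147125069 F [0.5  0.95 0.45] t 8.4167
```

View pics/a8.png

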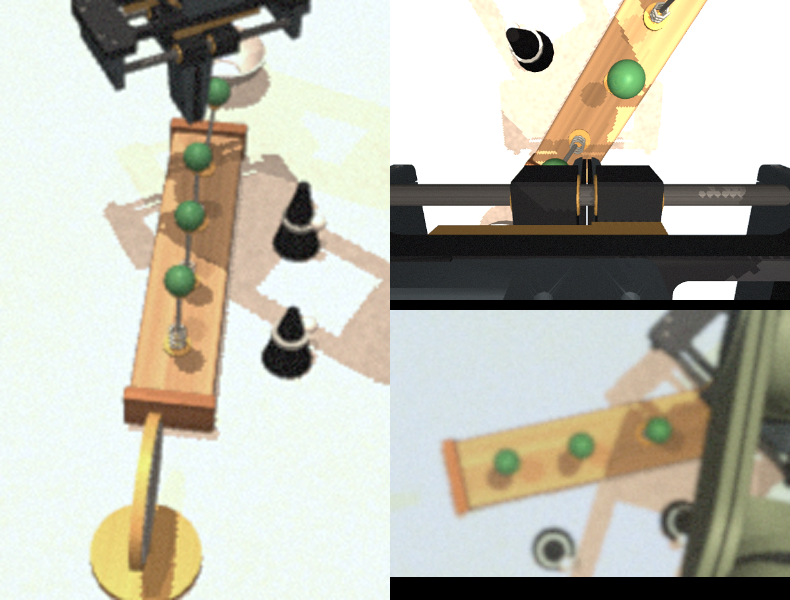

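Call:
jog_arm:
  plan: [0,-0.42,0.68,0,0,-0.42,0.68,0,0,-0.42,0.68,0,0,-0.42,0.68,0,0,-0.42,0.68,0,0,-0.42,0.68,0,0,0,0,0]

```text
time_s: 9.15
ee_pos: [615.0, -185.2, 110.9]
ee_rot: [-8.8, 89.9, -53.5]
force: [-0.2, -0.2, -0.1]
gripper_width: 0.5
```

Call:
jog_arm:
  plan: [-1.2,0,0,0,-1.2,0,0,0,-1.2,0,0,0,-1.2,0,0,0,-1.2,0,0,0,-1.2,0,0,0,-1.2,0,0,0,-1.2,0,0,0,-1.2,0,0,0,-1.2,0,0,0,-1.2,0,0,0,-1.2,0,0,0]

```text
time_s: 10.15
ee_pos: [614.4, -183.2, 255.5]
ee_rot: [-172.4, 90.0, 143.0]
force: [0.1, -0.3, -0.2]
gripper_width: 0.7
```

Call:
jog_arm:
  plan: [0,-1.4,1.4,0,0,-1.4,1.4,0,0,-1.4,1.4,0,0,-1.4,1.4,0,0,-1.4,1.4,0,0,-1.4,1.4,0,0,-1.4,1.4,0,0,-1.4,1.4,0,0,-1.4,1.4,0,0,-1.4,1.4,0,0,0,0,0,0,0,0,0]

```text
time_s: 11.15
ee_pos: [615.7, -381.8, 254.4]
ee_rot: [166.1, 89.9, 121.4]
force: [-0.0, -0.5, 0.1]
gripper_width: 0.6
```

Call:
jog_arm:
  plan: [0,0,0,0,0,0,0,0,0,0,0,0,0,0,0,0,0,0,0,0,0,0,0,0,0,0,0,0,0,0,0,0,0,0,0,0,0,0,0,0,0,0,0,0,0,0,0,0]

```text
time_s: 12.15
ee_pos: [616.0, -381.4, 254.9]
ee_rot: [-43.8, 90.0, -88.4]
force: [-0.1, -0.4, -0.0]
gripper_width: 0.5
```

```bash
python3 look.py a9; python3 - <<'E'
from h import *
import cv2
for n in("top","side"):
    im=env.grab_frame(n)[:,:,::-1];cv2.imwrite(f"pics/{n}9.png",im)
    h=cv2.cvtColor(im.copy(),cv2.COLOR_BGR2HSV)
    k=cv2.connectedComponentsWithStats(cv2.inRange(h,(45,90,30),(90,255,255)))
    for st,c in zip(k[2],k[3]):
        if st[4]>20: print(n,c)
E
```

```text
block x,y -31.007221969618357 -351.5382195410997 z 254.9452591125258 F [-0.13 -0.42 -0.03] t 12.15
top [319.43036498 239.46439639]
top [402.61818182 235.29090909]
top [369.25862069 242.89655172]
top [335.58208955 250.26865672]
top [301.70491803 257.83606557]
side [319.49681564 239.51527679]
side [325.94642857 196.75      ]
side [322.45714286 223.18571429]
side [317.87837838 250.60810811]
```

View pics/top9.png

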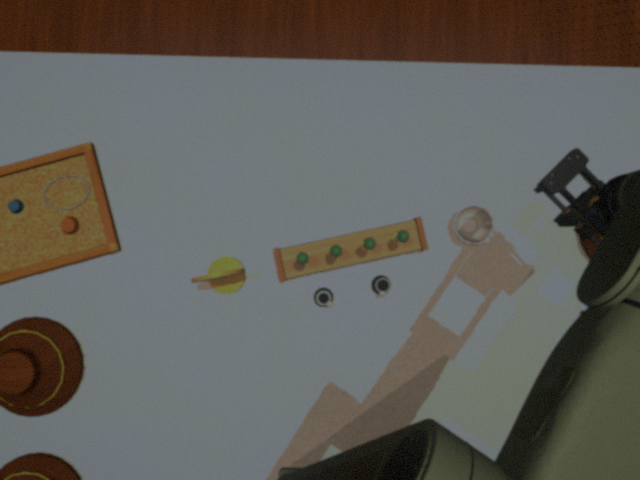

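View pics/a9.png

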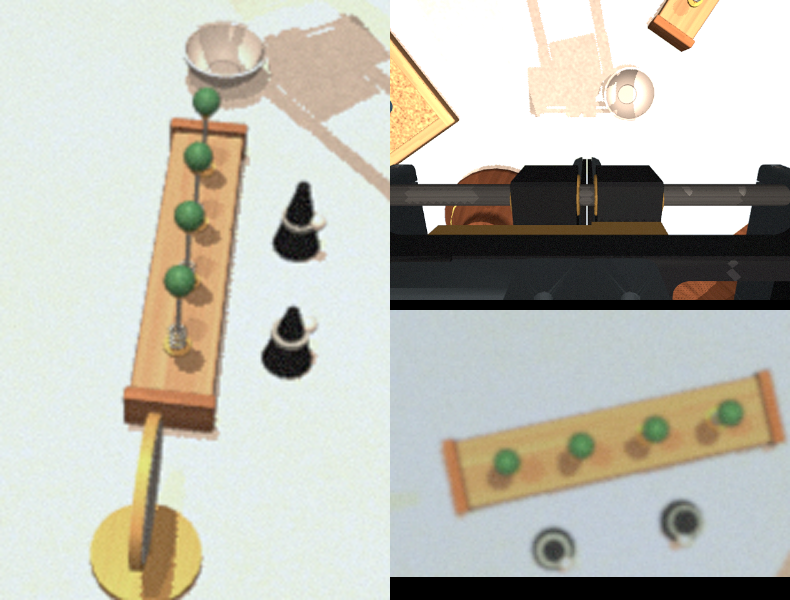

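```bash
python3 -c "
from workcell import env
print(env.job_done())"
```

```text
the job is handed in; nothing more can be done
None
```

I brushed all four balls in order, from pin1 at the mirror end to pin4, and handed the job in at about 12 s. I used the closed fingertips in one slow pass along the +x side of the row, the side away from the cones.

- **Sway:** each pin was seen leaning in a picture taken during the pass. Pin1 leaned by an estimated 15°, and pins 2 to 4 looked similar. The force readings at each stop stayed near 1 N.
- **After the pass:** the hand was raised and moved about 200 mm past the row. About 3 s after the last touch, all four balls were within about half a pixel of where they started in the top picture. The side picture agreed for pins 1 to 3. The colour detection missed pin4 there, though it looks upright in that picture.
- **Other objects:** the block, mirror, dish and both cones look unmoved in the before and after top pictures. I compared these by eye and did not measure them.

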